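Size a gauge pin on the hole gauge plate

ROBOT

A 7-joint arm with a two-finger parallel gripper is mounted at the origin on the work surface. World frame = base frame: x ahead of the robot, y to its left, z up, the work surface at z = 0. Lengths are in m, angles in rad, forces in N, time in s.
With the tool pointing down it reaches from about 0.425 to 0.925 m from the base axis. Payload 6.8 kg.
Tool frame: the origin (TCP) lies on the front face of the gripper's body, between the roots of the fingers; the fingertips stand 73 mm ahead of it and the grasp point (between the pads) lies 54 mm ahead of it (env.nose_length is the distance from the TCP to the fingertips, in m); z points along the fingers, y is the line along which they close (so a half turn about z gives the same grasp; the last joint's range is limited). The gripper opens to 85 mm and grips with 20 to 120 N. Pads are 22 mm wide; open, the fingers measure 114 mm over their backs; the gripper's body (76 mm by 85 mm) begins 54 mm behind the grasp point. The pads swing forward as they close: fully open they stand 13 mm farther back than shut.
Start: joints at [1.028, 0.477, 0.022, 1.555, -0.011, 1.109, -0.083], TCP at [0.284, -0.612, 0.304] pointing down, gripper open.
Joint ranges: [-2.96, 2.96], [-0.34, 2.1], [-1.41, 1.46], [0.24, 2.44], [-1.37, 4.51], [0.17, 1.92], [-2.96, 2.96]. Speed limits (rad/s): [2.39, 2.39, 3.14, 3.14, 3.14, 3.14, 3.14].

INTERFACE

Orientations are given as a unit quaternion [w, x, y, z].
In Python, from cell import env, kin, camera, calibration, job gives the robot as it stands. The module is installed in compiled form; this text tells all that it offers. Calls block until the motion is done:
- env.reach(position, orientation): joint-space move of the TCP to a pose.
- env.movel(position, velocity=0.15, rot=None, stop_force=None): straight line of the TCP; rot=None keeps the orientation; velocity is the mean speed in m/s. With stop_force (N) it stops when the force on the tool has changed by that much, and returns True; else False.
- env.goto_joints(angles): joint-space move.
- env.grip(opening, f_grip=None): finger opening in m; f_grip is the grip in N (None keeps the last); returns when the fingers have stopped.
- env.dwell(seconds).
- kin.inverse_kinematics(position, orientation): joint angles nearest the present ones, or None.
- env.get_state(): the state.
- camera(name): name is "scene" or "side" or "wrist"; returns (picture, depth): 400x640x3 uint8, blue, green, red; 400x640 float32, m along the optical axis (not along the pixel's ray), 0 where there is no reading.
- calibration(name): a dict with "fx", "fy", "cx", "cy" (pixels), "k1" (the pictures are not rectified: a ray, as slopes to the right and down, at radius r is drawn at 1 + k1 r^2 times it, then the intrinsics apply), "rvec" (rotation vector, rad) and "tvec" (3), from world to camera coordinates, as OpenCV has them. Camera axes: x right, y down, z forward; pixel columns grow to the right and rows downward; lengths in m; the calibration is good to about 2 mm. A picture is of the moment at which its call begins: read the wrist's pose just before it. calibration takes no time and is no camera call; for the wrist camera it gives the pose at the moment of the call.
A pose or a line that the arm cannot do raises env.PlanningError and nothing moves.
- job.job_done(): hands the job in; it is judged then, once.
The state is a dict: "time": time; "qpos": joint angles; "joint_velocities": joint speeds; "joint_torque": joint torques, N m; "tcp_pos": TCP position; "orientation": TCP orientation; "force": force on the tool from outside, world axes, zero at the start; "torque": the same for the moment, N m; "opening": finger opening in m; "gripper_force": force on a finger pad.
Only numpy, scipy, OpenCV 4.12 (cv2) and the standard library are available. Lean on these libraries where they do the work, as an engineer would, in place of code of your own. Each camera call takes 0.05 s, during which the arm holds its last target. There are 200 camera calls.

TASK

Take the pin out of the red-marked place of the wooden rack and size it on the steel hole gauge plate: start at the widest hole and work down hole by hole, pushing the pin's shank in gently, until a hole refuses it when pressed lightly. Then go back to the last hole it passed and leave the pin standing there, fully home with its collar on the plate, and let go. Never press hard on the plate, and leave the other pins and the things on the bench alone.

Things in the scene. Friction and masses are not known exactly. Their poses are not given: they have to be found in the camera images.
- gauge: green frame fixed to the bench, base 100 x 220 mm, with a steel plate 62 x 166 x 12 mm, top face 70 mm up, open below. Origin: centre of the base's underside; y along the row of 4 through holes (36 mm apart, widest at +y). The plate sits up to 3.5 mm off its nominal place in x and in y (not turned; all holes shift alike) and is clamped there. Over 40 N on it is too hard.
- hole0 (a point): the nominal centre of the mouth of the widest hole (19.2 mm, through, 1 mm chamfer), at the height of the plate's top face. x and y are the gauge's own. It belongs to the frame: the true hole lies up to 3.5 mm away in x and up to 3.5 mm in y (see gauge).
- hole1 (a point): the nominal centre of the mouth of the second hole (16.2 mm, through, 1 mm chamfer), at the height of the plate's top face. x and y are the gauge's own. It belongs to the frame: the true hole lies up to 3.5 mm away in x and up to 3.5 mm in y (see gauge).
- hole2 (a point): the nominal centre of the mouth of the third hole (13.2 mm, through, 1 mm chamfer), at the height of the plate's top face. x and y are the gauge's own. It belongs to the frame: the true hole lies up to 3.5 mm away in x and up to 3.5 mm in y (see gauge).
- hole3 (a point): the nominal centre of the mouth of the narrowest hole (10.2 mm, through, 1 mm chamfer), at the height of the plate's top face. x and y are the gauge's own. It belongs to the frame: the true hole lies up to 3.5 mm away in x and up to 3.5 mm in y (see gauge).
- rack: fixed wooden rack, 80 x 220 mm, 55 mm high, origin at the centre of its underside, y along the row of its three 20.5 mm through holes, 70 mm apart. Each holds a pin upright, its collar resting on the rack's top, the shank in the hole.
- slot_red (a point): centre of the rack's red-framed hole (at the rack's -y end), at the rack's top face; the pin standing here is the one to be sized
- pin_a_grip (a point): gauge pin, one of three alike from above: blue round handle 20 mm across, 44 mm tall; below it a dark collar 30 mm across, 4 mm thick; below that a steel shank 45 mm long, its foot chamfered 1 mm. The shanks are 18, 15 and 12 mm thick; which pin has which is not told. This point: handle centre, on the axis, 26 mm above the collar's underside, 71 mm above the foot. z: pin axis, up.
- pin_b_grip (a point): gauge pin, one of three alike from above: blue round handle 20 mm across, 44 mm tall; below it a dark collar 30 mm across, 4 mm thick; below that a steel shank 45 mm long, its foot chamfered 1 mm. The shanks are 18, 15 and 12 mm thick; which pin has which is not told. This point: handle centre, on the axis, 26 mm above the collar's underside, 71 mm above the foot. z: pin axis, up.
- pin_c_grip (a point): gauge pin, one of three alike from above: blue round handle 20 mm across, 44 mm tall; below it a dark collar 30 mm across, 4 mm thick; below that a steel shank 45 mm long, its foot chamfered 1 mm. The shanks are 18, 15 and 12 mm thick; which pin has which is not told. This point: handle centre, on the axis, 26 mm above the collar's underside, 71 mm above the foot. z: pin axis, up.
- oil_bottle: yellow oil bottle, 54 mm across, 130 mm tall, loose; origin at the centre of its underside; to be left alone
- paint_tin: yellow and grey paint tin, 84 mm across, 95 mm tall, loose; origin at the centre of its underside; to be left alone
- mug: white mug, 76 mm across, 85 mm tall, loose; origin at the centre of its underside; to be left alone
- wrench: steel wrench lying loose on the bench along its x axis; to be left alone
- hammer: hammer with wooden handle lying loose on the bench along its x axis; to be left alone
- screwdriver: red-handled screwdriver lying loose on the bench along its x axis; to be left alone
Not all that is in view belongs to the job. Leave any turquoise or white look-alike of the part that bears pin_c_grip alone.

How it is judged:
On the way, in this order (a step that is already met when the one before it is completed fails the run):
1. the pin from the red-marked place is in the widest hole ((((horizontal distance between pin_a_grip and hole0 below 0.009 m and z of pin_a_grip in the frame of hole0 below 0.068 m) and horizontal distance between each of pin_b_grip, pin_c_grip and slot_red above 0.04 m) or ((horizontal distance between pin_b_grip and hole0 below 0.009 m and z of pin_b_grip in the frame of hole0 below 0.057 m) and horizontal distance between each of pin_a_grip, pin_c_grip and slot_red above 0.04 m) or ((horizontal distance between pin_c_grip and hole0 below 0.009 m and z of pin_c_grip in the frame of hole0 below 0.057 m) and horizontal distance between each of pin_a_grip, pin_b_grip and slot_red above 0.04 m))).
2. its shank has passed through the plate in the tightest hole that takes it (((horizontal distance between pin_a_grip and hole0 below 0.009 m and z of pin_a_grip in the frame of hole0 below 0.057 m) or (horizontal distance between pin_b_grip and hole1 below 0.009 m and z of pin_b_grip in the frame of hole1 below 0.057 m) or (horizontal distance between pin_c_grip and hole2 below 0.009 m and z of pin_c_grip in the frame of hole2 below 0.057 m))).
3. it has been pressed lightly (over 2 N) on the next smaller hole, which refuses it (((horizontal distance between pin_a_grip and hole1 below 0.008 m and z of pin_a_grip in the frame of hole1 above 0.066 m and contact force between pin_a and gauge above 2 N) or (horizontal distance between pin_b_grip and hole2 below 0.008 m and z of pin_b_grip in the frame of hole2 above 0.066 m and contact force between pin_b and gauge above 2 N) or (horizontal distance between pin_c_grip and hole3 below 0.008 m and z of pin_c_grip in the frame of hole3 above 0.066 m and contact force between pin_c and gauge above 2 N))), for 0.04 s.
At the end, for the whole second after the job is handed in: The pin from the red-marked place stands released and at rest in the tightest hole that takes its shank, fully home (collar within 2.5 mm of the plate's top, axis within 0.1 rad of upright), and the other two pins stand where they were (within 12 mm) (((horizontal distance between pin_a_grip and hole0 below 0.007 m and z of pin_a_grip in the frame of hole0 between 0.0235 and 0.0285 m and angle between pin_a_grip's own z axis and vertical below 0.1 rad and linear speed of pin_a below 0.02 m/s and contact force between the fingers and pin_a below 0.05 N and horizontal distance between each of pin_b_grip, pin_c_grip and slot_red above 0.04 m and distance of each of pin_b_grip, pin_c_grip from where it was at the start of the episode below 0.012 m) or (horizontal distance between pin_b_grip and hole1 below 0.007 m and z of pin_b_grip in the frame of hole1 between 0.0235 and 0.0285 m and angle between pin_b_grip's own z axis and vertical below 0.1 rad and linear speed of pin_b below 0.02 m/s and contact force between the fingers and pin_b below 0.05 N and horizontal distance between each of pin_a_grip, pin_c_grip and slot_red above 0.04 m and distance of each of pin_a_grip, pin_c_grip from where it was at the start of the episode below 0.012 m) or (horizontal distance between pin_c_grip and hole2 below 0.007 m and z of pin_c_grip in the frame of hole2 between 0.0235 and 0.0285 m and angle between pin_c_grip's own z axis and vertical below 0.1 rad and linear speed of pin_c below 0.02 m/s and contact force between the fingers and pin_c below 0.05 N and horizontal distance between each of pin_a_grip, pin_b_grip and slot_red above 0.04 m and distance of each of pin_a_grip, pin_b_grip from where it was at the start of the episode below 0.012 m))); the robot touches nothing.
It fails at once if a pin is pressed on the gauge with more than 40 N (contact force between any of pin_a, pin_b, pin_c and gauge above 40 N).
It fails at once if the gripper or arm strikes the gauge with more than 40 N (contact force between the arm and gauge above 40 N).
It fails at once if a thing on the bench is shifted by more than 30 mm (distance of any of oil_bottle, paint_tin, mug, wrench, hammer, screwdriver from where it was at the start of the episode above 0.03 m).
It also fails if it takes over 72 s, if anything falls off the work surface, if the arm or the gripper's body presses on something with over 40 N, if the wrist force passes 120 N, or if a joint passes its speed limit or range.

## Working session

There is one attempt and no reset: what is moved stays moved. The work goes in short steps, each a Python script; the robot and the scene stay as the last script left them, time stands still between calls to the robot, and variables do not carry over. Pictures are saved under pics/ and viewed, at most 10 in all, crops included, and the job is handed in when it is done.

```bash
mkdir -p pics; cat > h.py <<'E'
from cell import env, kin, camera, calibration, job
import numpy as np, cv2
from scipy.spatial.transform import Rotation as R
def cal(n):
    c=calibration(n); c=dict(c); c['R']=cv2.Rodrigues(np.array(c['rvec'],float))[0]; c['t']=np.array(c['tvec'],float).ravel()
    return c
def rays(c,uv):
    uv=np.atleast_2d(np.array(uv,float)); K=np.array([[c['fx'],0,c['cx']],[0,c['fy'],c['cy']],[0,0,1]])
    p=cv2.undistortPoints(uv.reshape(-1,1,2),K,np.array([c['k1'],0,0,0.]))[:,0]
    return np.c_[p,np.ones(len(p))]
def onplane(c,uv,z):
    d=rays(c,uv)@c['R']; o=-c['R'].T@c['t']
    return o+d*((z-o[2])/d[:,2])[:,None]
def cloud(c,uv,depth):
    return (rays(c,uv)*np.asarray(depth)[:,None]-c['t'])@c['R']
def proj(c,P):
    K=np.array([[c['fx'],0,c['cx']],[0,c['fy'],c['cy']],[0,0,1]])
    return cv2.projectPoints(np.atleast_2d(np.array(P,float)),c['R'],c['t'],K,np.array([c['k1'],0,0,0.]))[0][:,0]
E
python3 - <<'E'
from h import *
for n in ("scene","side"):
    c=cal(n);p,d=camera(n);cv2.imwrite(f"pics/{n}0.png",p);np.save(f"{n}0d.npy",d)
    print(n,-c['R'].T@c['t'],c['R'][2])
s=env.get_state();print(s['time'],s['tcp_pos'],s['orientation'],s['force'])
E
```

```text
scene [1.15134603 0.19362615 1.00396638] [-0.542116   -0.16819336 -0.823299  ]
side [0.33054139 1.22751671 0.9886609 ] [ 0.14625722 -0.7845038  -0.60262975]
0.1 [ 0.28413419 -0.61183168  0.3030095 ] [-7.93245216e-04  9.76461932e-01  2.15688214e-01 -2.46691360e-04] [-0.03359626 -0.22319733 -0.26548349]
```

View pics/scene0.png

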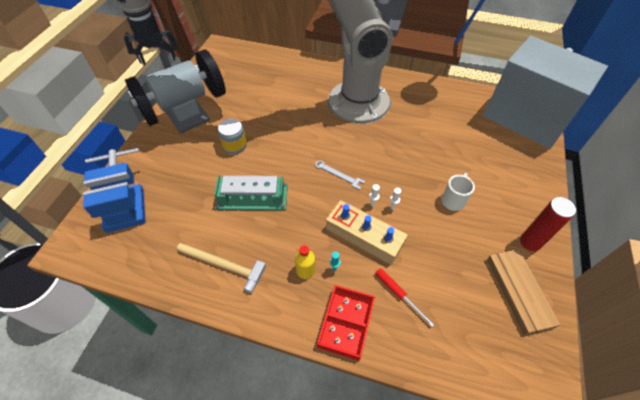

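View pics/side0.png

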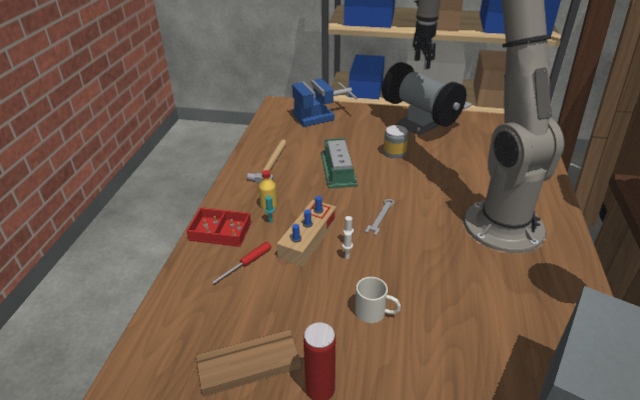

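The scene view shows the rack's three blue pins at (346,212), (367,223) and (390,235), with the red frame around the one at (346,212). Turquoise (335,260) and white (375,190), (396,195) look-alikes stand off the rack. The gauge is at (252,190), with its holes in a row. Of the three blue pins, the one at (346,212) is the one meant, because it is in the red frame.

```bash
cat > loc.py <<'E'
from h import *
for n in ("scene","side"):
    c=cal(n);p=cv2.imread(f"pics/{n}0.png");d=np.load(f"{n}0d.npy");hsv=cv2.cvtColor(p,cv2.COLOR_BGR2HSV)
    yy,xx=np.mgrid[:400,:640];P=cloud(c,np.c_[xx.ravel(),yy.ravel()],d.ravel()).reshape(400,640,3)
    H,S,V=cv2.split(hsv)
    box=(P[...,0]>.3)&(P[...,0]<.95)&(np.abs(P[...,1])<.55)&(d>0)
    m=((H>105)&(H<128)&(S>130)&box&(P[...,2]>.05)&(P[...,2]<.13)).astype(np.uint8)
    k,l,st,ce=cv2.connectedComponentsWithStats(m)
    for i in range(1,k):
        if st[i,4]>15:
            q=P[l==i];t=q[q[:,2]>q[:,2].max()-.006]
            print(n,'blue',ce[i].round(),st[i,4],q.mean(0).round(4),'top',t.mean(0).round(4),q[:,2].max().round(4))
    m=((H>60)&(H<90)&(S>70)&box&(V>30)).astype(np.uint8)
    k,l,st,ce=cv2.connectedComponentsWithStats(m)
    for i in range(1,k):
        if st[i,4]>80: print(n,'green',ce[i].round(),st[i,4],P[l==i].mean(0).round(3))
    m=((S<60)&box&(P[...,2]>.062)&(P[...,2]<.078)).astype(np.uint8)
    k,l,st,ce=cv2.connectedComponentsWithStats(m)
    for i in range(1,k):
        if st[i,4]>100:
            q=P[l==i];print(n,'plate',ce[i].round(),st[i,4],q.mean(0).round(4),cv2.minAreaRect((q[:,:2]*1000).astype(np.float32)))
    m=((H>10)&(H<28)&box&(P[...,2]>.045)&(P[...,2]<.065)).astype(np.uint8)
    k,l,st,ce=cv2.connectedComponentsWithStats(m)
    for i in range(1,k):
        if st[i,4]>100:
            q=P[l==i];print(n,'wood',ce[i].round(),st[i,4],q.mean(0).round(4),cv2.minAreaRect((q[:,:2]*1000).astype(np.float32)))
c=cal('wrist');print('wrist cam',(-c['R'].T@c['t']).round(4),c['R'].round(3).tolist(),c['fx'])
E
python3 loc.py
```

```text
scene blue [130. 177.] 26 [ 0.6425 -0.5468  0.1086] top [ 0.64   -0.5468  0.1262] 0.129
scene blue [122. 207.] 519 [ 0.7364 -0.5207  0.0941] top [ 0.7343 -0.5187  0.1274] 0.13
scene blue [345. 211.] 61 [0.5591 0.0899 0.0887] top [0.5559 0.0892 0.1044] 0.1074
scene blue [367. 222.] 64 [0.5776 0.1564 0.0882] top [0.5747 0.1563 0.1042] 0.1075
scene blue [389. 234.] 67 [0.5969 0.2232 0.0881] top [0.5941 0.2233 0.1041] 0.1074
scene green [252. 199.] 1222 [ 0.56  -0.205  0.025]
scene plate [249. 184.] 936 [ 0.5397 -0.2173  0.0706] ((537.1906127929688, -217.0406951904297), (65.08180236816406, 165.91517639160156), 17.28542709350586)
scene wood [233. 141.] 106 [ 0.3775 -0.3442  0.0551] ((371.04888916015625, -347.53704833984375), (39.255149841308594, 84.809814453125), 35.45621109008789)
scene wood [371. 231.] 1421 [0.5828 0.1716 0.0555] ((571.6497802734375, 156.13929748535156), (221.11070251464844, 83.19100189208984), 74.28633880615234)
scene wood [345. 216.] 120 [0.5569 0.0904 0.0563] ((552.4557495117188, 89.04132080078125), (48.25126647949219, 43.18096160888672), 75.66903686523438)
side blue
[... 994 characters left out ...]
465 -0.3305  0.0546] ((349.93695068359375, -336.4775695800781), (43.12492370605469, 83.68489074707031), 86.25582885742188)
side wood [305. 232.] 965 [0.5712 0.1911 0.0548] ((569.7865600585938, 155.73947143554688), (228.3914031982422, 82.94515991210938), 74.43712615966797)
side wood [372. 287.] 141 [0.3646 0.3677 0.0558] ((362.9722900390625, 370.8957824707031), (26.38743782043457, 64.31129455566406), 89.74378204345703)
side wood [371. 305.] 174 [0.362  0.4252 0.0553] ((363.3678283691406, 418.63037109375), (34.019344329833984, 74.29217529296875), 89.23445892333984)
wrist cam [ 0.3593 -0.5766  0.3725] [[0.421, -0.907, -0.002], [-0.857, -0.399, 0.326], [-0.296, -0.136, -0.945]] 314.8388231268478
```

```bash
cat >> h.py <<'E'
def down(deg):
    "tool pointing down, tool y (closing line) at world angle deg"
    a=np.radians(deg); y=np.array([np.cos(a),np.sin(a),0]); z=np.array([0,0,-1.]); x=np.cross(y,z)
    q=R.from_matrix(np.c_[x,y,z]).as_quat(); return q[[3,0,1,2]]
E
python3 - <<'E'
from h import *
q0=env.get_state()['qpos']
for p,a in (([.537,-.217,.30],17.3),([.537,-.217,.30],-162.7),([.5535,.0905,.3],-16),([.5535,.0905,.3],164)):
    k=kin.inverse_kinematics(p,down(a)); print(a,None if k is None else np.round(k,2))
env.reach([.50,-.23,.30],down(17.3))
c=cal('wrist');p,d=camera('wrist');cv2.imwrite('pics/w1.png',p);np.save('w1d.npy',d);np.save('w1c.npy',c,allow_pickle=True)
print((-c['R'].T@c['t']).round(3),proj(c,[[.537,-.2175,.07]]),env.get_state()['time'])
E
```

```text
17.3 [ 0.62  0.36 -0.43  1.77  0.17  1.05  0.43]
-162.7 [ 0.15  0.32  0.16  1.8  -0.06  1.02 -2.51]
-16 [ 0.21  0.36 -0.6   1.8   0.23  1.05 -0.76]
164 [ 0.59  0.56 -1.18  1.78  0.55  1.19  2.11]
[ 0.474 -0.151  0.369] [[363.0363148  178.62465972]] 1.7667
```

View pics/w1.png

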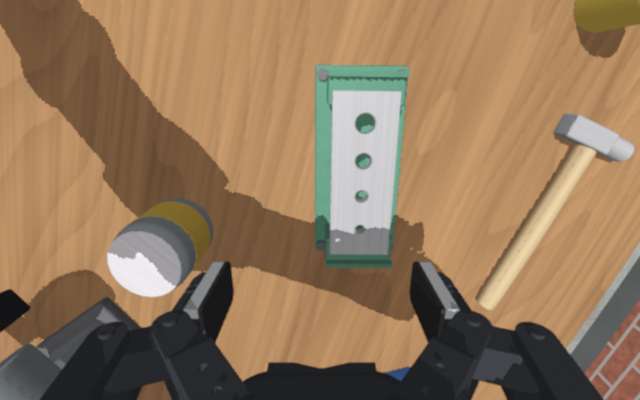

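The wrist view shows the four holes: hole0 (widest) at (365,123), then (363,161), (361,196) and (360,230).

```bash
cat > holes.py <<'E'
from h import *
import sys
def holes(p,c,approx,r=16):
    g=cv2.cvtColor(p,cv2.COLOR_BGR2GRAY);S=cv2.cvtColor(p,cv2.COLOR_BGR2HSV)[...,1]; out=[]
    for u,v in approx:
        u,v=int(u),int(v);roi=(slice(v-r,v+r+1),slice(u-r,u+r+1))
        ref=np.percentile(g[roi],75)
        m=((g[roi]<.8*ref)|(S[roi]>45)).astype(np.uint8)
        k,l,st,ce=cv2.connectedComponentsWithStats(m)
        if k<2: out.append([np.nan]*4);continue
        i=min((i for i in range(1,k) if st[i,4]>8),key=lambda i:np.hypot(*(ce[i]-r)))
        cs,_=cv2.findContours((l==i).astype(np.uint8),cv2.RETR_EXTERNAL,cv2.CHAIN_APPROX_NONE)
        W=onplane(c,cs[0].reshape(-1,2)+[u-r,v-r],.07)[:,:2]
        (x,y),rad=cv2.minEnclosingCircle((W*1000).astype(np.float32))
        out.append([x/1000,y/1000,2*rad,st[i,4]])
    return np.array(out)
if __name__=="__main__":
    c=np.load('w1c.npy',allow_pickle=True).item();p=cv2.imread('pics/w1.png')
    h=holes(p,c,[(365,123),(363,161),(361,196),(360,230)]);print(h.round(4)); print(np.hypot(*np.diff(h[:,:2],axis=0).T))
    e=h[0,:2]-h[2,:2];print(np.degrees(np.arctan2(e[1],e[0])))
    H=cv2.cvtColor(p,cv2.COLOR_BGR2HSV);m=((H[...,0]>60)&(H[...,0]<95)&(H[...,1]>60)).astype(np.uint8);m[:,:300]=0;m[:,420:]=0
    ys,xs=np.nonzero(m)
    print(cv2.minAreaRect((onplane(c,np.c_[xs,ys],0.0)[:,:2]*1000).astype(np.float32)),xs.min(),xs.max(),ys.min(),ys.max())
    d=np.load('w1d.npy');print(cloud(c,[(345,123),(380,123),(380,196),(322,130),(400,72)],[d[123,345],d[123,380],d[196,380],d[130,322],d[72,400]]).round(4))
    cv2.imwrite('pics/w1c.png',cv2.resize(p[55:275,300:420],None,fx=2.7,fy=2.7,interpolation=cv2.INTER_CUBIC))
E
python3 holes.py
```

```text
[[ 5.20700e-01 -1.66300e-01  1.93441e+01  3.49000e+02]
 [ 5.30900e-01 -2.00500e-01  1.64270e+01  2.20000e+02]
 [ 5.41100e-01 -2.35100e-01  1.33941e+01  1.33000e+02]
 [ 5.56000e-01 -2.79100e-01  3.89433e+01  5.96000e+02]]
[0.03562233 0.03615794 0.04646514]
106.51791298510291
((544.0577392578125, -231.99977111816406), (102.23612213134766, 249.43991088867188), 16.67055320739746) 315 408 65 266
[[ 0.503  -0.1719  0.0705]
 [ 0.5341 -0.1622  0.0705]
 [ 0.5597 -0.2298  0.0688]
 [ 0.4866 -0.1908  0.0111]
 [ 0.5363 -0.1147  0.0675]]
```

```bash
python3 - <<'E'
from h import *
env.reach([.53,.06,.30],down(-16))
c=cal('wrist');p,d=camera('wrist');cv2.imwrite('pics/w2.png',p);np.save('w2d.npy',d);np.save('w2c.npy',c,allow_pickle=True)
print((-c['R'].T@c['t']).round(3),proj(c,[[.5535,.0905,.103],[.572,.158,.103],[.5915,.2245,.103]]),env.get_state()['time'])
E
```

```text
[0.553 0.139 0.369] [[338.21303584 148.59833103]
 [338.49499537  59.65272784]
 [340.36114859 -42.51122898]] 2.9417
```

View pics/w2.png

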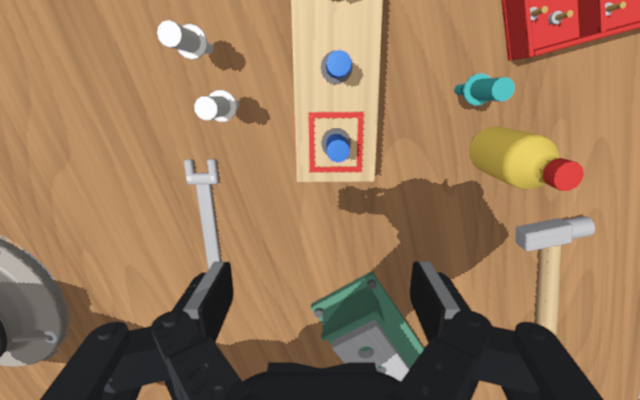

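The red-framed blue pin's handle is at (337,148), with the next blue pin at (338,65). The white (182,35), (207,107) and turquoise (490,90) look-alikes are off the rack. I'll check the red one in a crop.

```bash
python3 - <<'E'
from h import *
c=np.load('w2c.npy',allow_pickle=True).item();p=cv2.imread('pics/w2.png');d=np.load('w2d.npy')
H=cv2.cvtColor(p,cv2.COLOR_BGR2HSV);m=((H[...,0]>100)&(H[...,0]<130)&(H[...,1]>120)).astype(np.uint8)
ys,xs=np.nonzero(m[110:180,305:370]);ys+=110;xs+=305
P=cloud(c,np.c_[xs,ys],d[ys,xs])
k=P[:,2]>.099;print(k.sum(),len(k),P[k].mean(0),P[:,2].max())
W=onplane(c,np.c_[xs,ys][k],.103)[:,:2]
print(cv2.minEnclosingCircle((W*1000).astype(np.float32)),W.mean(0))
m2=(((H[...,0]<8)|(H[...,0]>172))&(H[...,1]>130)).astype(np.uint8);ys,xs=np.nonzero(m2[100:185,300:375])
print('frame',cv2.minAreaRect((onplane(c,np.c_[xs+300,ys+100],.0555)[:,:2]*1000).astype(np.float32)))
cv2.imwrite('pics/w2c.png',cv2.resize(p[30:190,280:400],None,fx=3.5,fy=3.5,interpolation=cv2.INTER_CUBIC))
E
```

```text
388 496 [0.55282959 0.08955615 0.10448169] 0.36930132002172694
((552.88232421875, 89.05435943603516), 9.66711711883545) [0.55284656 0.08930206]
frame ((552.8563232421875, 88.57523345947266), (58.55867004394531, 53.36859130859375), 73.9630355834961)
```

View pics/w2c.png

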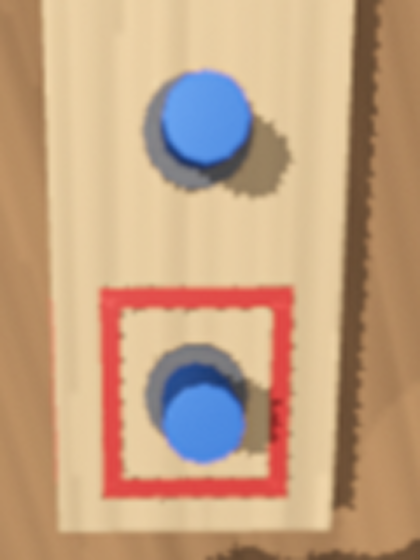

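The crop confirms it: the blue pin inside the red frame. Now I'll grasp it.

```bash
python3 - <<'E'
from h import *
x,y=.5528,.0892
env.grip(.05)
env.movel([x,y,.21],velocity=.2,rot=down(-16))
print(env.movel([x,y,.136],velocity=.1,stop_force=15))
env.grip(0.0,f_grip=50)
s=env.get_state();print(s['opening'],s['gripper_force'],s['force'],s['tcp_pos'])
env.movel([x,y,.26],velocity=.15)
s=env.get_state();print(s['opening'],s['gripper_force'],s['force'],s['tcp_pos'],s['time'])
p,d=camera('wrist');c=cal('wrist');cv2.imwrite('pics/w3.png',p);np.save('w3d.npy',d);np.save('w3c.npy',c,allow_pickle=True)
E
```

```text
False
0.018957736159935474 48.647348284721375 [-0.12369195 -0.95648882  5.90674436] [0.55324579 0.08927084 0.13674079]
0.01885184952243877 49.17325437068939 [-0.236951    0.07929164 -2.47787371] [0.55212983 0.08891813 0.25893273] 6.2667
```

View pics/w3.png

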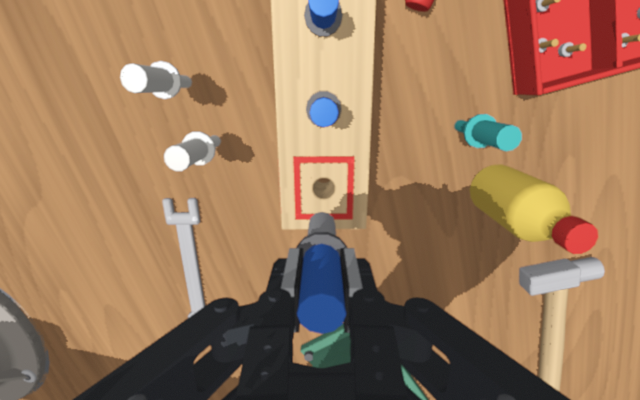

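The pin is held upright, with its foot near (321,215). The red-framed place is now empty and the other pins are untouched. Next is the widest hole.

```bash
cat >> h.py <<'E'
E0=np.array([-.2862,.9582]); H1=np.array([.5309,-.2006])
def hole(i): return H1+E0*.036*(1-i)
FOOT=.1967   # tcp z with the foot on the plate
def st(tag=''):
    s=env.get_state();print(tag,'tcp',s['tcp_pos'].round(4),'F',s['force'].round(1),'M',s['torque'].round(2),'op',round(s['opening'],4),'t',round(s['time'],2));return s
def probe(xy,zto,v=.03,stop=5):
    env.movel([xy[0],xy[1],FOOT+.006],velocity=.08); env.dwell(.1)
    hit=env.movel([xy[0],xy[1],zto],velocity=v,stop_force=stop)
    return hit,st(f'probe hit={hit}')
E
python3 - <<'E'
from h import *
o=np.load('w3c.npy',allow_pickle=True).item()
h=hole(0); env.movel([h[0],h[1],.25],velocity=.25); st('above')
probe(h,FOOT-.022)
E
```

```text
above tcp [ 0.5209 -0.1644  0.25  ] F [ 0.7  0.4 -0.9] M [-0.    0.01  0.01] op 0.0188 t 7.5
probe hit=False tcp [ 0.5208 -0.1662  0.1747] F [ 3.2  0.5 -3.6] M [-0.03 -0.79  0.03] op 0.0189 t 9.43
```

```bash
python3 - <<'E'
from h import *
h=hole(0); z=FOOT-.022; r=[]
c=np.array(h)+[.0005,0]
for d in ((1,0),(-1,0),(0,1),(0,-1)):
    env.movel([c[0],c[1],z],velocity=.02);env.dwell(.05)
    q=c+np.array(d)*.006
    hit=env.movel([q[0],q[1],z],velocity=.01,stop_force=4);s=st(f'{d} {hit}');r.append(s['tcp_pos'][:2].copy())
r=np.array(r);cc=np.array([(r[0,0]+r[1,0])/2,(r[2,1]+r[3,1])/2]);print('centre',cc,'off',cc-h,'span',r[0,0]-r[1,0],r[2,1]-r[3,1])
env.movel([cc[0],cc[1],z],velocity=.02);st()
E
```

```text
(1, 0) True tcp [ 0.5235 -0.166   0.1738] F [-0.4  0.1 -1.2] M [0.   0.02 0.01] op 0.0188 t 10.17
(-1, 0) True tcp [ 0.5209 -0.1661  0.1747] F [ 1.1 -0.3 -0.4] M [ 0.07 -0.52 -0.02] op 0.0188 t 10.82
(0, 1) True tcp [ 0.5213 -0.1652  0.1744] F [ 2.1 -2.1 -1.3] M [-0.27 -0.26 -0.02] op 0.0188 t 11.47
(0, -1) True tcp [ 0.5213 -0.1671  0.1743] F [2.6 1.3 0.5] M [ 0.34 -0.4  -0.03] op 0.0188 t 12.15
centre [ 0.52219159 -0.16614823] off [ 1.59479279e-03 -4.34266796e-05] span 0.0025945687026652786 0.0019737299555925847
 tcp [ 0.5217 -0.1663  0.1743] F [-0.3 -0.1 -1.9] M [0.04 0.   0.01] op 0.0185 t 12.4
```

```bash
sed -i 's/H1=np.array(\[.5309,-.2006\])/H1=np.array([.5320,-.2007])/' h.py; python3 - <<'E'
from h import *
s=st();p=s['tcp_pos']; h=hole(0)
env.movel([h[0],h[1],FOOT+.008],velocity=.08); st('up')
h=hole(1); env.movel([h[0],h[1],FOOT+.008],velocity=.1)
hit,s=probe(h,FOOT-.022,v=.025,stop=6)
if hit: env.dwell(.15); st('held')
E
```

```text
tcp [ 0.5217 -0.1663  0.1743] F [-0.3 -0.1 -1.9] M [0.04 0.   0.01] op 0.0185 t 12.4
up tcp [ 0.5216 -0.1663  0.2052] F [-1.1 -0.1 -1.7] M [-0.02  0.01 -0.01] op 0.019 t 12.93
probe hit=True tcp [ 0.5323 -0.2007  0.1964] F [-1.5  1.   6.7] M [ 0.11  0.17 -0.02] op 0.0188 t 14.28
held tcp [ 0.5323 -0.2007  0.1964] F [-0.8 -0.5  6. ] M [0.08 0.17 0.04] op 0.0186 t 14.43
```

Refused here, but the sideways probe may have stopped early. I'll check that this is a real refusal using the shank width in w3 and a few small offset presses.

```bash
python3 - <<'E'
from h import *
c=np.load('w3c.npy',allow_pickle=True).item();p=cv2.imread('pics/w3.png');d=np.load('w3d.npy')
for v in (218,222,226,230):
    row=np.arange(295,350);z=d[v,row];k=(z>.1)&(z<.26);u=row[k]
    if len(u)>3:
        W=cloud(c,np.c_[[u.min()-.5,u.max()+.5],[v,v]],[np.median(z[k])]*2);print(v,u.min(),u.max(),np.linalg.norm(W[1]-W[0]).round(4),W.mean(0).round(4))
h=hole(1)
for o in ((.0015,0),(-.0015,0),(0,.0015),(0,-.0015)):
    hit,s=probe(h+np.array(o),FOOT-.022,v=.025,stop=6)
    if not hit: break
E
```

```text
218 310 333 0.0154 [0.5528 0.0955 0.1415]
222 309 334 0.0162 [0.5528 0.0955 0.1478]
226 309 335 0.0163 [0.5531 0.0955 0.1541]
230 308 335 0.0164 [0.5529 0.0956 0.1601]
probe hit=True tcp [ 0.5338 -0.2006  0.1964] F [-1.2  0.6  7.4] M [ 0.08  0.33 -0.06] op 0.0191 t 15.27
probe hit=True tcp [ 0.5307 -0.2006  0.1965] F [-0.2  0.1  4.6] M [0.09 0.25 0.04] op 0.0188 t 16.1
probe hit=True tcp [ 0.5322 -0.1991  0.1965] F [-1.6 -0.   6.5] M [ 0.11  0.39 -0.  ] op 0.0188 t 16.94
probe hit=True tcp [ 0.5322 -0.2021  0.1966] F [-1.   0.1  5.5] M [ 0.1   0.2  -0.02] op 0.0185 t 17.77
```

```bash
python3 - <<'E'
from h import *
from scipy.optimize import least_squares
c=np.load('w3c.npy',allow_pickle=True).item();d=np.load('w3d.npy')
yy,xx=np.mgrid[205:335,270:375];uv=np.c_[xx.ravel(),yy.ravel()];z=d[yy,xx].ravel();P=cloud(c,uv,z);ok=(z>.1)&(z<.27)
for nm,a,b in (('shank',.138,.165),('collar',.1765,.180),('handle',.185,.205)):
    k=ok&(P[:,2]>a)&(P[:,2]<b)&(np.hypot(P[:,0]-.5525,P[:,1]-.0895)<.018);Q=P[k,:2]
    f=least_squares(lambda p:np.hypot(Q[:,0]-p[0],Q[:,1]-p[1])-p[2],[.5525,.089,.009],loss='soft_l1',f_scale=.0003)
    # silhouette: perpendicular extent of viewing rays about the camera centre, horizontal plane
    o=(-c['R'].T@c['t'])[:2];v=f.x[:2]-o;D=np.hypot(*v);v/=D;n=np.array([-v[1],v[0]])
    U=uv[k];hw=[]
    for r in np.unique(U[:,1]):
        u=U[U[:,1]==r,0]
        if len(u)<8: continue
        ry=rays(c,[[u.min()-.5,r],[u.max()+.5,r]])@c['R'];an=np.arctan2(ry[:,:2]@n,ry[:,:2]@v);hw.append(D*np.sin(abs(an[1]-an[0])/2))
    print(nm,k.sum(),'fit',f.x.round(4),'silhouette r',np.round(np.percentile(hw,[25,50,75]),4))
E
```

```text
shank 419 fit [0.5508 0.0881 0.0088] silhouette r [0.008  0.0087 0.0089]
collar 200 fit [0.5512 0.0889 0.0136] silhouette r [0.009  0.0119 0.013 ]
handle 1313 fit [ -78.7428 -381.0454  389.3038] silhouette r [69.0454 77.586  78.8977]
```

Both measurements give a shank radius of about 8.8 mm, so this is the 18 mm pin and the second hole's refusal is real. Back to the widest hole to seat it.

```bash
python3 - <<'E'
from h import *
h=hole(1); env.movel([h[0],h[1],FOOT+.008],velocity=.06)
h=hole(0); env.movel([h[0],h[1],FOOT+.008],velocity=.1)
hit,s=probe(h,FOOT-.038,v=.03,stop=8)
if not hit:
    hit=env.movel([h[0],h[1],.148],velocity=.015,stop_force=6); s=st(f'seat {hit}')
E
```

```text
probe hit=False tcp [ 0.5218 -0.1663  0.1588] F [ 1.7 -0.6 -2.2] M [-0.11 -0.5   0.02] op 0.0188 t 20.55
seat True tcp [ 0.522  -0.166   0.1515] F [-1.  -0.6  5.2] M [ 0.04  0.05 -0.06] op 0.0188 t 21.07
```

Seated at tcp z 0.1515 m, against 0.1517 m expected. I'll release, back off and check.

```bash
python3 - <<'E'
from h import *
h=hole(0); env.movel([h[0],h[1],.1522],velocity=.02); st()
env.grip(.05); st('open')
env.movel([h[0],h[1],.25],velocity=.1)
env.movel([.48,-.22,.30],velocity=.2); env.dwell(.3)
c=cal('wrist');p,d=camera('wrist');s=st()
yy,xx=np.mgrid[:400,:640];P=cloud(c,np.c_[xx.ravel(),yy.ravel()],d.ravel()).reshape(400,640,3)
H=cv2.cvtColor(p,cv2.COLOR_BGR2HSV)
m=(H[...,0]>100)&(H[...,0]<130)&(H[...,1]>120)&(np.hypot(P[...,0]-h[0],P[...,1]-h[1])<.03)&(P[...,2]>.08)
Q=P[m];t=Q[:,2]>.112
print('top z',np.percentile(Q[:,2],[50,90,98]),'top xy',Q[t].mean(0),'h',h)
ys,xs=np.nonzero(m);print(xs.mean(),ys.mean());cv2.imwrite('pics/w4.png',p)
E
```

```text
tcp [ 0.5217 -0.1661  0.152 ] F [ 2.1 -0.8 -1. ] M [-0.08 -0.5  -0.02] op 0.0186 t 21.32
open tcp [ 0.5215 -0.1662  0.1521] F [ 0.3 -0.9  0.1] M [-0.   -0.    0.01] op 0.0499 t 21.73
 tcp [ 0.4802 -0.2193  0.2995] F [-0.8  0.   0.2] M [-0.01 -0.01 -0.04] op 0.0497 t 23.78
top z [0.11721585 0.11822703 0.11892711] top xy [ 0.52009018 -0.16579872  0.11727734] h [ 0.5216968 -0.1662048]
354.0054945054945 120.3058608058608
```

View pics/w4.png

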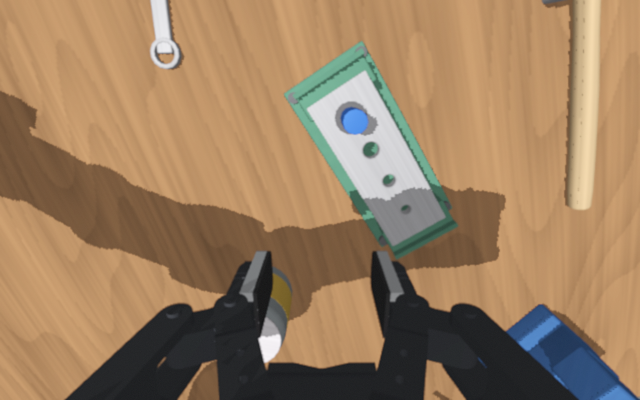

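The pin stands upright in the widest hole at (354,120). Its collar is on the plate and its top is at 0.118 m, which is the 70 + 48 mm expected. The gripper is clear.

```bash
python3 -c "
from h import *
print(job.job_done())"
```

```text
the job is handed in; nothing more can be done
None
```

The red-marked pin, which measured as the 18 mm one, passed the widest hole (19.2 mm), was refused at the second (16.2 mm) under about 6–7 N, and now stands fully home and released in the widest hole; the job is handed in.

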